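# Present the jar's label and throw the reader's lever into the marked notch

## Robot

A 6-joint arm with a two-finger parallel gripper is mounted at the origin on the work surface. World frame = base frame: x ahead of the robot, y to its left, z up, the work surface at z = 0. Lengths are in m, angles in rad, forces in N, time in s.
With the tool pointing down it reaches from about 0.325 to 0.775 m from the base axis. Payload 5.5 kg.
Tool frame: the origin (TCP) lies at the very end of the fingers, on their centre line; the grasp point (between the pads) lies bot.tcp_to_grasp behind it (bot.tcp_to_grasp is the distance from the TCP to the grasp point, in m); z points along the fingers, y is the line along which they close (so a half turn about z gives the same grasp; the last joint's range is limited). The gripper opens to 88 mm and grips with 3 to 60 N. Pads are 20 mm wide; open, the fingers measure 115 mm over their backs; the gripper's body (75 mm by 178 mm) begins 61 mm behind the grasp point.
Start: joints at [1.085, 0.091, 1.231, -0, 1.82, -0.057], TCP at [0.249, 0.546, 0.223] pointing down, gripper open.
Joint ranges: [-2.87, 2.87], [-0.86, 2.18], [0.17, 2.46], [-1.51, 4.65], [0.06, 2.69], [-2.65, 2.65]. Speed limits (rad/s): [2.57, 2.57, 3.01, 3.14, 3.14, 3.14].

## Interface

Orientations are given as a 3x3 rotation matrix whose columns are the frame's x, y, z axes.
In Python, from plant import bot gives the robot as it stands. Calls block until the motion is done:
- bot.movep(position, orientation): joint-space move of the TCP to a pose.
- bot.move_linear(position, frame=None, max_speed=0.15): straight line of the TCP; frame=None keeps the orientation; max_speed is the mean speed in m/s.
- bot.movej(angles): joint-space move.
- bot.command_gripper(opening, grasp_force=None): opening from 0.0 (shut) to 1.0 (fully open); grasp_force is the grip in N (None keeps the last); returns when the fingers have stopped.
- bot.hold(seconds).
- bot.solve_ik(position, orientation): joint angles nearest the present ones, or None.
- bot.sense(): the state.
- bot.snapshot(name): name is "scene" or "top" or "wrist"; returns a dict with "image" (420x560x3 uint8, red, green, blue), "range_z" (420x560 float32, m along the optical axis (not along the pixel's ray), 0 where there is no reading), "vfov" (degrees; the focal length in pixels is half the picture's height over the tangent of half this angle, whatever the lens; pixels are square), "cx", "cy" (the principal point, pixels), "R" (3x3) and "t" (3): a world point X has camera coordinates R X + t; the wrist camera has in their place "T_tool_cam" (4x4, takes a point from camera to tool coordinates, whose origin is the TCP and whose axes are the flange's). Camera axes: x right, y down, z forward; pixel columns grow to the right and rows downward; lengths in m; the calibration is good to about 2 mm. A picture is of the moment at which its call begins: read the wrist's pose just before it.
A pose or a line that the arm cannot do raises bot.IKError and nothing moves.
- bot.job_done(): hands the job in; it is judged then, once.
Trained networks look in a picture, given as the dict that the camera call returned (one of the last four; its "shot" number tells which), for a name from the list of things; names that differ only in an ending like _2 or _b are one class to them, and where a whole thing is asked for, a point or a joint stands for the part that bears it (a point fixed in the world has none). Each returns a list of dicts, best first, with "confidence" (0 to 1); they miss things now and then, are a little off and sometimes report something else, mostly with a low value. They report only what shows in the picture. A call takes as long as a camera call. They do not tell look-alikes from the thing itself.
- bot.spot_in(target, picture): "location" ([x, y, z] in m, in world coordinates, good to about 4 mm: the middle of the surface that is visible of it).
- bot.cut_out(target, picture): "pixels" (420x560 bool, what is visible of it).
- bot.spot_point(target, picture): "location" ([x, y, z] in m, in world coordinates, good to about 4 mm: a listed point, or the origin of a listed thing).
The state is a dict: "clock": time; "joints": joint angles; "qd": joint speeds; "joint_efforts": joint torques, N m; "tool_pos": TCP position; "eef_rot": TCP orientation; "force": force on the tool from outside, world axes, zero at the start; "wrist_torque": the same for the moment, N m; "opening": opening from 0.0 (shut) to 1.0 (fully open); "grip_force": force on a finger pad.
Only numpy, scipy, OpenCV 4.12 (cv2) and the standard library are available. Lean on these libraries where they do the work, as an engineer would, in place of code of your own. Each camera call takes 0.05 s, during which the arm holds its last target. There are 200 camera calls.

## Task

Turn the jar on the reader's pad so that its label squarely faces the scanner block and let go of it, leaving it standing upright in the middle of the pad. Then throw the console's lever out of its parking notch into the notch marked by the tall ball-headed pin, so that its nose points straight at the pin, and let go. Leave the two bottles beside the work where they stand.

Things in the scene. Friction and masses are not known exactly. Their poses are not given: they have to be found in the camera images.
- reader: Fixed label reader: grey foot plate 230 x 130 x 12 mm with a round black pad (90 mm across, top at z = 16 mm) and a white scanner block (60 deep, 90 wide, top at 110 mm) at its +x, whose front face looks at the pad from 95 mm off the pad's axis. Origin on the counter under the pad's centre; x from pad to block, z up. Stands left or right of the middle, the console on the other side.
- pad (a point): Centre of the pad's top, 16 mm above the counter; axes as reader.
- window (a point): Centre of the dark window in the scanner block's front face, 66 mm above the counter; axes as reader.
- jar: Loose white jar with grey lid, 56 mm across, 112 mm to the lid's top, about 0.25 kg, standing on the pad. Origin: centre of its underside; z up; +x points to the middle of the barred paper label on its side. A raised bar (26 x 10 x 7 mm) on the lid runs from the lid's centre towards the label and shows from above where it is.
- label (a point): Middle of the label on the jar's side, 28 mm from the jar's axis, 50 mm above its underside; axes as jar.
- console: Fixed lever console: grey base plate 290 x 225 x 20 mm (x -90 to +200 mm in its frame) carrying the lever, a steel rack whose four notches are pairs of ridges (90 mm radius about the hinge, top at z = 31 mm), the pin and studs, and a lamp. Origin on the counter, x away from the robot, z up; the lever's hinge is at x = 100 mm, y = 0, the lamp's column at x = 175 mm.
- lamp (a point): Centre of the underside of the fixed white lamp head (60 x 240 x 20 mm, long along y), 285 mm above the counter, right over the lever's grip: the grip must be reached from the robot's side with the tool tilted some 25 to 45 degrees. Axes as console.
- lever_hinge (a point): Point on the lever's vertical hinge axis, 30 mm above the counter; axes as console.
- lever (a joint): Lever angle (rad), counter-clockwise from above; 0: nose along the console's -x; positive: nose towards its -y. Sprung detent notches at -0.60 (parking, where it starts), -0.20, +0.20 and +0.60; stops at +-0.66. It clicks home within 0.06 of a notch and stays put in between; 4 to 8 N at the grip take it over the ridges.
- lever_grip (a point): Point on the axis of the lever's upright black grip (26 mm across, z = 52 to 145 mm), 120 mm above the counter, 125 mm from the hinge axis; turns with the lever (its -x points from hinge to grip).
- lever_nose (a point): Point on the lever's centre line 165 mm from the hinge axis, 10 mm ahead of the tip of its steel nose, 46 mm above the counter; stands above the pin when the lever is in the pin's notch.
- marker: The mark: fixed upright steel pin with a ball head (22 mm across), 51 mm tall, standing on the console's base plate 165 mm from the hinge, in line with one of the last three notches. Origin: centre of its foot, 20 mm above the counter.
- stud_a: Low steel stud, 18 mm across, 7 mm tall, fixed in line with another notch: not the mark. Origin: centre of its foot.
- stud_b: Same low stud at the remaining notch: not the mark.
- bottle_l: Bystander: loose bottle, 54 mm across, 130 mm tall, on the left (+y). Origin: centre of its underside.
- bottle_r: Bystander: same bottle on the right (-y).
Not all that is in view belongs to the job. What is shaped like the jar but blue or orange is not meant.

How it is judged:
On the way, in this order (a step that is already met when the one before it is completed fails the run):
1. the jar stands upright on the pad, let go, its label facing the scanner block, before the lever is in the marked notch (angle between the x axis of jar and the x axis of reader, either way round below 0.26 rad and x of label in the frame of reader above 0 m and horizontal distance between jar and pad below 0.02 m and z of jar in the frame of pad below 0.004 m and angle between jar's own z axis and vertical below 0.06 rad and contact force between jar and the arm below 0.05 N and contact force between jar and the fingers below 0.05 N), for 0.2 s.
2. the lever is in the marked notch (horizontal distance between lever_nose and marker below 0.008 m), for 0.2 s.
At the end, for the whole second after the job is handed in: The jar stands at rest upright (within 0.06 rad) on the pad, within 20 mm of the pad's centre, its label facing the scanner block within 0.26 rad (15 degrees); the lever rests in the marked notch, its nose point within 8 mm of the pin's axis, seen from above (angle between the x axis of jar and the x axis of reader, either way round below 0.26 rad and x of label in the frame of reader above 0 m and horizontal distance between jar and pad below 0.02 m and z of jar in the frame of pad below 0.004 m and angle between jar's own z axis and vertical below 0.06 rad and horizontal distance between lever_nose and marker below 0.008 m and linear speed of jar below 0.01 m/s and velocity of joint lever between -0.05 and 0.05 rad/s); the robot touches nothing.
It fails at once if a bystander bottle is shifted by more than 25 mm or tipped (distance of any of bottle_l, bottle_r from where it was at the start of the episode above 0.025 m or angle between any of bottle_l, bottle_r's own z axis and vertical above 0.4 rad).
It also fails if it takes over 72 s, if anything falls off the work surface, if the arm or the gripper's body presses on something with over 40 N, if the wrist force passes 120 N, or if a joint passes its speed limit or range.

## Working session

There is one attempt and no reset: what is moved stays moved. The work goes in short steps, each a Python script; the robot and the scene stay as the last script left them, time stands still between calls to the robot, and variables do not carry over. Pictures are saved under pics/ and viewed, at most 10 in all, crops included, and the job is handed in when it is done.

```bash
mkdir -p pics; ls; cat > h.py <<'E'
import numpy as np, cv2
from plant import bot
def save(p,n): cv2.imwrite('pics/'+n,p["image"][:,:,::-1])
def foc(p): return p["image"].shape[0]/2/np.tan(np.radians(p["vfov"])/2)
def proj(p,X):
    c=p["R"]@np.array(X)+p["t"]; f=foc(p); return [round(float(f*c[0]/c[2]+p["cx"])),round(float(f*c[1]/c[2]+p["cy"]))]
def cloud(p):
    h,w=p["range_z"].shape; v,u=np.mgrid[:h,:w]; z=p["range_z"]; f=foc(p)
    c=np.stack([(u-p["cx"])*z/f,(v-p["cy"])*z/f,z],-1)
    return (c-p["t"])@p["R"]
E
python3 - <<'E'
from h import *
np.set_printoptions(precision=4,suppress=True)
for n in ["scene","top"]:
    p=bot.snapshot(n); save(p,n+'0.png'); print(n, "cam at",-p["R"].T@p["t"])
    for t in ["pad","window","jar","label","lever_hinge","lever_grip","lever_nose","marker","stud_a","bottle_l","reader","console","lamp"]:
        for d in bot.spot_point(t,p)[:4]: print(t,np.array(d["location"]),round(d["confidence"],2),proj(p,d["location"]))
E
```

```text
pics
scene cam at [ 1.2641 -0.5281  0.9375]
window [0.6747 0.1825 0.0687] 0.76 [338, 223]
jar [0.5801 0.1959 0.0131] 0.95 [320, 218]
jar [0.5678 0.0243 0.0002] 0.82 [277, 240]
jar [ 0.4502  0.2082 -0.0001] 0.78 [298, 199]
jar [0.6741 0.1769 0.0687] 0.66 [337, 224]
label [0.5444 0.017  0.0516] 0.93 [271, 225]
label [0.4252 0.2245 0.0494] 0.89 [298, 183]
label [0.5596 0.2056 0.0697] 0.8 [319, 201]
label [0.5472 0.3606 0.0519] 0.68 [349, 186]
lever_hinge [ 0.7157 -0.1839  0.0313] 0.68 [249, 297]
lever_hinge [0.6733 0.1787 0.0688] 0.15 [337, 224]
lever_grip [ 0.6151 -0.1076  0.1213] 0.66 [250, 240]
lever_grip [ 0.6148 -0.1763  0.0019] 0.17 [231, 279]
marker [ 0.4417  0.4932 -0.0001] 0.51 [352, 170]
marker [ 0.5756 -0.2683  0.0177] 0.47 [196, 281]
stud_a [ 0.5556 -0.1452  0.0202] 0.51 [229, 257]
stud_a [ 0.5527 -0.2035  0.0201] 0.46 [212, 265]
bottle_l [ 0.4324 -0.4875  0.0027] 0.81 [103, 289]
reader [ 0.5867  0.2003 -0.0041] 0.58 [321, 222]
reader [0.6734 0.1801 0.068 ] 0.54 [337, 224]
console [ 0.6167 -0.1745  0.0044] 0.9 [232, 278]
lamp [ 0.6174 -0.1783  0.2874] 0.81 [225, 206]
top cam
[... 364 characters left out ...]
.75 [215, 263]
label [0.559  0.2111 0.0685] 0.69 [218, 224]
label [0.5478 0.0184 0.0489] 0.69 [277, 226]
lever_hinge [ 0.717  -0.1847  0.0354] 0.76 [336, 175]
lever_nose [ 0.4348 -0.488  -0.0009] 0.58 [426, 256]
marker [ 0.5765 -0.27    0.0194] 0.56 [362, 216]
stud_a [ 0.5584 -0.202   0.0185] 0.55 [342, 222]
stud_a [ 0.5538 -0.142   0.0208] 0.37 [324, 223]
bottle_l [ 0.4328 -0.4882 -0.0003] 0.89 [426, 256]
bottle_l [ 0.4382  0.4954 -0.0018] 0.75 [139, 262]
bottle_l [ 0.7186 -0.1818  0.0296] 0.43 [335, 174]
reader [0.5589 0.213  0.0661] 0.59 [218, 224]
reader [0.5878 0.1973 0.0034] 0.57 [225, 216]
console [ 0.6175 -0.177  -0.0008] 0.82 [333, 205]
lamp [ 0.6146 -0.1774  0.2856] 0.68 [345, 199]
```

```bash
python3 - <<'E'
import cv2
t=cv2.imread('pics/top0.png')[130:290,110:450]; s=cv2.imread('pics/scene0.png')[120:320,90:390]
cv2.imwrite('pics/topc.png',cv2.resize(t,None,fx=2.35,fy=2.35,interpolation=cv2.INTER_CUBIC))
cv2.imwrite('pics/scenec.png',cv2.resize(s,None,fx=2.6,fy=2.6,interpolation=cv2.INTER_CUBIC))
E
```

```text
(no output)
```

View pics/topc.png

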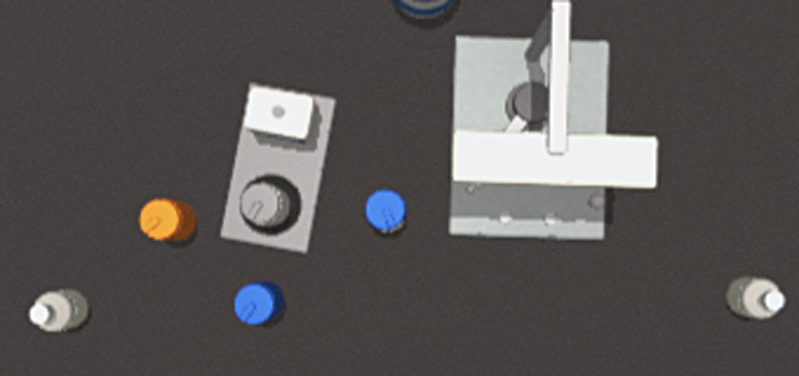

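View pics/scenec.png

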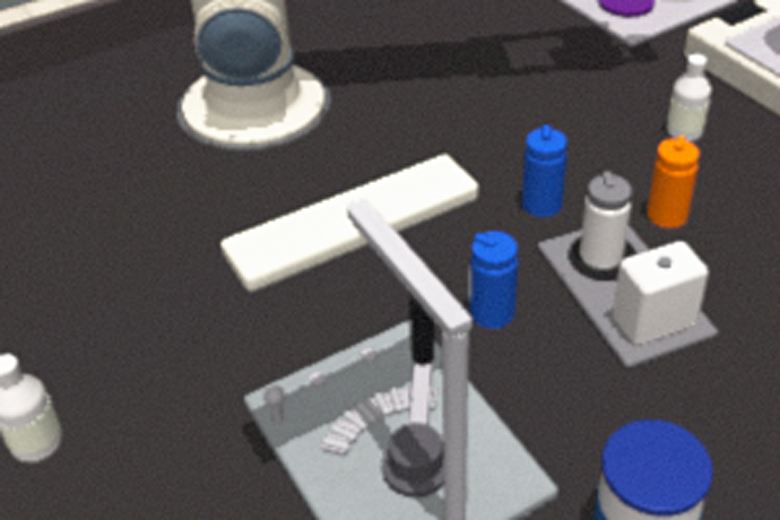

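Candidates for the jar, by pixel in the full top picture:
- white jar with grey lid on the pad (225,218): this one fits the description
- blue (222,255)
- blue (274,221)
- orange (184,225)

The pin is the tall one at (362,216), in the last notch (+0.60). The studs are at (342,222) and (324,223). Next is a close look with the wrist camera.

```bash
cat >> h.py <<'E'
def down(yaw): # tool x axis at given yaw, z down
    c,s=np.cos(yaw),np.sin(yaw); return np.array([[c,s,0],[s,-c,0],[0,0,-1.]])
def wrist():
    s=bot.sense(); p=dict(bot.snapshot("wrist"))
    T=np.eye(4); T[:3,:3]=s["eef_rot"]; T[:3,3]=s["tool_pos"]; W=T@p["T_tool_cam"]
    q=dict(p); q["R"]=W[:3,:3].T; q["t"]=-W[:3,:3].T@W[:3,3]; return p,q
E
python3 - <<'E'
from h import *
np.set_printoptions(precision=4,suppress=True)
s=bot.sense(); R=np.array(s["eef_rot"]); print(s["clock"],R,bot.tcp_to_grasp,s["force"])
yaw=np.arctan2(R[1,0],R[0,0])
for y in np.arange(-3.1,3.1,.3):
    q=bot.solve_ik([.58,.195,.12],down(y)); print(round(y,2),None if q is None else np.round(q,2))
bot.movep([.53,.195,.34],down(0.32 if bot.solve_ik([.53,.195,.34],down(.32)) is not None else yaw))
p,q=wrist(); save(p,'w1.png'); print(bot.sense()["clock"],p["T_tool_cam"])
for t in ["pad","window","jar","label","reader"]:
    for d in bot.spot_point(t,p)[:3]: print(t,np.array(d["location"]),round(d["confidence"],2),proj(q,d["location"]))
E
```

```text
1.4 [[-0.9095  0.4157 -0.0001]
 [ 0.4157  0.9095 -0.    ]
 [ 0.     -0.     -1.    ]] 0.0187 [ 0.1749 -0.3237 -0.0862]
-3.1 [ 0.27  0.13  1.37 -0.    1.64 -1.34]
-2.8 [ 0.27  0.13  1.37 -0.    1.64 -1.64]
-2.5 [ 0.27  0.13  1.37 -0.    1.64 -1.94]
-2.2 [ 0.27  0.13  1.37 -0.    1.64 -2.24]
-1.9 [ 0.27  0.13  1.37 -0.    1.64 -2.54]
-1.6 None
-1.3 None
-1.0 None
-0.7 [ 0.27  0.13  1.37 -0.    1.64  2.54]
-0.4 [ 0.27  0.13  1.37 -0.    1.64  2.24]
-0.1 [ 0.27  0.13  1.37 -0.    1.64  1.94]
0.2 [ 0.27  0.13  1.37 -0.    1.64  1.64]
0.5 [ 0.27  0.13  1.37 -0.    1.64  1.34]
0.8 [ 0.27  0.13  1.37 -0.    1.64  1.04]
1.1 [ 0.27  0.13  1.37 -0.    1.64  0.74]
1.4 [ 0.27  0.13  1.37 -0.    1.64  0.44]
1.7 [ 0.27  0.13  1.37 -0.    1.64  0.14]
2.0 [ 0.27  0.13  1.37 -0.    1.64 -0.16]
2.3 [ 0.27  0.13  1.37 -0.    1.64 -0.46]
2.6 [ 0.27  0.13  1.37 -0.    1.64 -0.76]
2.9 [ 0.27  0.13  1.37 -0.    1.64 -1.06]
3.15 [[ 0.0006 -0.9615 -0.2749  0.0747]
 [ 1.      0.0004  0.0009 -0.0015]
 [-0.0008 -0.2749  0.9615 -0.1626]
 [ 0.      0.      0.      1.    ]]
window [0.6784 0.1777 0.0637] 0.65 [336, 64]
jar [0.5632 0.3356 0.0005] 0.91 [199, 115]
jar [ 0.4494  0.2079 -0.0021] 0.72 [260, 213]
jar [0.5828 0.1988 0.015 ] 0.64 [293, 133]
label [0.5591 0.2162 0.0667] 0.86 [275, 148]
label [0.5464 0.0215 0.0493] 0.75 [405, 201]
```

View pics/w1.png

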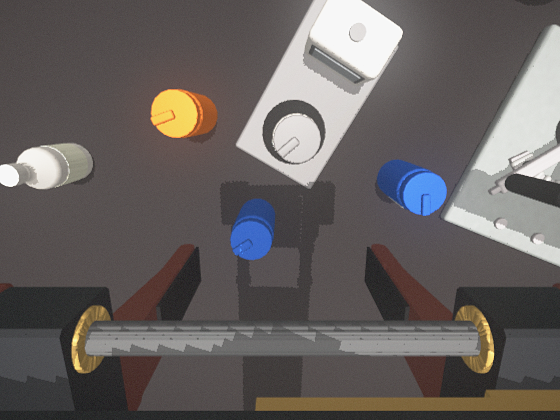

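The wrist view shows the white jar at (297,137), with its bar at (289,148) pointing away from the scanner block at (355,40). I'll measure the axes from the depth data.

```bash
python3 - <<'E'
from h import *
np.set_printoptions(precision=4,suppress=True)
for p in [wrist()[1],bot.snapshot("top")]:
    P=cloud(p); ok=p["range_z"]>0
    d=np.hypot(P[...,0]-.582,P[...,1]-.197)
    L=P[ok&(d<.045)&(P[...,2]>.115)]; print("z hist",np.histogram(L[:,2],bins=np.arange(.115,.150,.003)))
    lid=P[ok&(d<.045)&(abs(P[...,2]-.128)<.0035)]
    c,r=cv2.minEnclosingCircle(lid[:,:2].astype(np.float32)); print("lid",c,r)
    b=P[ok&(d<.045)&(P[...,2]>.1325)]
    if len(b)>3:
        m=b[:,:2].mean(0); v=m-np.array(c); print("bar",len(b),m,b[:,2].mean(),np.arctan2(v[1],v[0]))
    m=ok&(np.hypot(P[...,0]-.70,P[...,1]-.177)<.08)&(abs(P[...,2]-.110)<.006)
    rr=cv2.minAreaRect(P[m][:,:2].astype(np.float32)); print("block",rr)
    m=ok&(np.hypot(P[...,0]-.62,P[...,1]-.18)<.18)&(abs(P[...,2]-.013)<.006)
    m=cv2.morphologyEx(m.astype(np.uint8),cv2.MORPH_OPEN,np.ones((3,3)))>0
    rr=cv2.minAreaRect(P[m][:,:2].astype(np.float32)); print("plate",rr)
E
```

```text
z hist (array([   1,    0,    0,   36, 1465,   82,  186,   28,    0,    0,    0]), array([0.115, 0.118, 0.121, 0.124, 0.127, 0.13 , 0.133, 0.136, 0.139,
       0.142, 0.145, 0.148]))
lid (0.58170485496521, 0.19752392172813416) 0.02643088810145855
bar 24996 [0.5611 0.1813] 0.43907247182056564 -2.4735057227835378
block ((0.7056300044059753, 0.17240244150161743), (0.08948276937007904, 0.05958164855837822), 78.21459197998047)
plate ((0.6345627903938293, 0.18710771203041077), (0.1301843225955963, 0.22431443631649017), 78.03115844726562)
z hist (array([ 0,  0,  4, 16, 19, 12,  3,  0,  0,  0,  0]), array([0.115, 0.118, 0.121, 0.124, 0.127, 0.13 , 0.133, 0.136, 0.139,
       0.142, 0.145, 0.148]))
lid (0.5832321643829346, 0.19915905594825745) 0.025503799319267273
bar 651 [0.5587 0.188 ] 0.7066224605286842 -2.7144905604189282
block ((0.7061823010444641, 0.1706848442554474), (0.08836587518453598, 0.058211635798215866), 77.83301544189453)
plate ((0.6373975276947021, 0.18515627086162567), (0.12866196036338806, 0.22518344223499298), 77.7551040649414)
```

```bash
cat > turn.py <<'E'
from h import *
np.set_printoptions(precision=4,suppress=True)
q=wrist()[1]; P=cloud(q); z=P[...,2]; C=np.array([.5825,.1980])
b=P[(q["range_z"]>0)&(np.hypot(P[...,0]-C[0],P[...,1]-C[1])<.035)&(z>.1325)&(z<.142)][:,:2]
m=b.mean(0); w,V=np.linalg.eigh(np.cov(b.T)); v=V[:,1]; v*=np.sign(v@(m-C))
yb=np.arctan2(*v[::-1]); print("bar",len(b),m,"axis yaw",yb,"from centre",np.arctan2(*(m-C)[::-1]))
yr=-.209; delta=(yr-yb+np.pi)%(2*np.pi)-np.pi; print("delta",delta)
assert abs(delta)>2 and abs(delta)<3
y0=1.84-delta/2; g=.069
bot.movep([*C,.22],down(y0)); bot.move_linear([*C,g])
bot.command_gripper(0.,15); s=bot.sense(); print(s["opening"],s["grip_force"],s["force"])
pad=np.array([.5830,.1983])
bot.move_linear([*pad,g+.006],max_speed=.05)
j=np.array(bot.sense()["joints"]); q1=bot.solve_ik([*pad,g+.006],down(y0)); j[5]-=delta; print(q1,j)
bot.movej(j); bot.move_linear([*pad,g+.001],max_speed=.02)
bot.hold(.2); bot.command_gripper(1.); bot.move_linear([*pad,.22]); 
bot.movep([.53,.195,.34],down(.32)); bot.hold(.3)
p,q=wrist(); save(p,'w2.png'); P=cloud(q); z=P[...,2]
d=np.hypot(P[...,0]-C[0],P[...,1]-C[1])
lid=P[(d<.045)&(abs(z-.128)<.0035)]; c,r=cv2.minEnclosingCircle(lid[:,:2].astype(np.float32)); print("lid",c,r)
b=P[(d<.035)&(z>.1325)&(z<.142)][:,:2]
w,V=np.linalg.eigh(np.cov(b.T)); v=V[:,1]; v*=np.sign(v@(b.mean(0)-c)); print("bar",len(b),b.mean(0),np.arctan2(*v[::-1]),np.arctan2(*(b.mean(0)-c)[::-1]))
print("zhist lid",np.median(lid[:,2]),bot.sense()["clock"],bot.sense()["force"])
E
python3 turn.py
```

```text
bar 211 [0.5713 0.204 ] axis yaw 2.5916722166733233 from centre 2.648310132214867
delta -2.8006722166733233
0.6307227603847699 14.995559817325557 [ 0.2048 -0.7249  1.5405]
[ 0.2726  0.1539  1.4244 -0.      1.5634 -1.3969] [0.2727 0.1541 1.4244 0.0002 1.5634 1.4038]
lid (0.5815918445587158, 0.19893500208854675) 0.026533985510468483
bar 226 [0.5941 0.1965] -0.21122504241345774 -0.18956390227604833
zhist lid 0.12861319054161258 13.8 [-0.3254 -0.5327  0.1741]
```

View pics/w2.png

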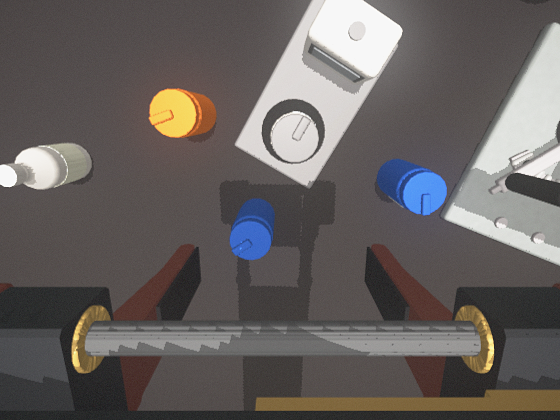

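The bar now points at the window, (302,125), and the jar is centred with its yaw within 0.02 rad. Next, the lever: I'll refine the console pose and check IK along the arc.

```bash
cat > lev.py <<'E'
from h import *
np.set_printoptions(precision=4,suppress=True)
H=np.array([.7165,-.1845]); psi=-.060; ZG=.115
def grip(a): t=np.pi+psi+a; return H+.125*np.array([np.cos(t),np.sin(t)])
def tool(h,tilt,flip): # approach z: horizontal yaw h, tilt from vertical
    z=np.array([np.sin(tilt)*np.cos(h),np.sin(tilt)*np.sin(h),-np.cos(tilt)])
    y=np.array([-np.sin(h),np.cos(h),0])*(1 if flip else -1)
    return np.column_stack([np.cross(y,z),y,z])
def tcp(xy,R,z=ZG,back=0): return np.array([*xy,z])+R[:,2]*(bot.tcp_to_grasp-back)
E
python3 - <<'E'
from lev import *
for n in ["top","scene"]:
    p=bot.snapshot(n); P=cloud(p); z=P[...,2]
    m=(p["range_z"]>0)&(abs(z-.020)<.006)&(abs(P[...,0]-.67)<.22)&(abs(P[...,1]+.178)<.16)
    m=cv2.morphologyEx(m.astype(np.uint8),cv2.MORPH_OPEN,np.ones((3,3)))>0
    print(n,"plate",cv2.minAreaRect(P[m][:,:2].astype(np.float32)))
    m=(p["range_z"]>0)&(z>.07)&(z<.15)&(np.hypot(P[...,0]-.617,P[...,1]+.108)<.03); print("grip",m.sum(),P[m].min(0) if m.any() else 0,P[m].max(0) if m.any() else 0)
    for t in ["lever_hinge","lever_grip","lever_nose","marker"]:
        for d in bot.spot_point(t,p)[:1]: print(t,np.array(d["location"]),round(d["confidence"],2))
for tilt in (35,40):
  for f in (0,1):
    for h in (0,-.2):
      R=tool(h,np.radians(tilt),f); print(tilt,f,h,[ (None if (q:=bot.solve_ik(tcp(grip(a),R,back=b),R)) is None else np.round(q,2).tolist()) for a,b in((-.6,.1),(-.6,0),(0,0),(.6,0))])
E
```

```text
top plate ((0.6706454753875732, -0.1813206672668457), (0.22467945516109467, 0.28710830211639404), 86.701416015625)
grip 0 0 0
lever_hinge [ 0.7166 -0.1824  0.0324] 0.89
marker [ 0.5757 -0.2673  0.023 ] 0.46
scene plate ((0.6731554269790649, -0.18011516332626343), (0.22520630061626434, 0.2924087941646576), 86.6206283569336)
grip 175 [ 0.6091 -0.1194  0.0705] [ 0.6341 -0.0963  0.1476]
lever_grip [ 0.6133 -0.1095  0.121 ] 0.97
marker [ 0.5751 -0.2666  0.0156] 0.58
35 0 0 [[-0.37, -0.51, 1.94, 0.23, 1.15, 1.17], [-0.32, -0.31, 1.93, 0.23, 0.94, 1.17], [-0.49, -0.31, 1.94, 0.33, 0.99, 0.97], [-0.6, -0.17, 1.82, 0.4, 1.01, 0.84]]
35 0 -0.2 [[-0.24, -0.53, 1.95, 0.03, 1.11, 1.52], [-0.24, -0.32, 1.94, 0.03, 0.91, 1.52], [-0.41, -0.34, 1.96, 0.15, 0.93, 1.31], [-0.53, -0.21, 1.85, 0.24, 0.93, 1.15]]
35 1 0 [[-0.37, -0.51, 1.94, 0.23, 1.15, -1.98], [-0.32, -0.31, 1.93, 0.23, 0.94, -1.97], [-0.49, -0.31, 1.94, 0.33, 0.99, -2.17], [-0.6, -0.17, 1.82, 0.4, 1.01, -2.3]]
35 1 -0.2 [[-0.24, -0.53, 1.95, 0.03, 1.11, -1.62], [-0.24, -0.32, 1.94, 0.03, 0.91, -1.62], [-0.41, -0.34, 1.96, 0.15, 0.93, -1.83], [-0.53, -0.21, 1.85, 0.24, 0.93, -1.99]]
40 0 0 [[-0.4, -0.6, 2.03, 0.29, 1.07, 1.11], [-0.34, -0.36, 2.01, 0.29, 0.85, 1.11], [-0.52, -0.36, 2.01, 0.41, 0.91, 0.9], [-0.63, -0.21, 1.89, 0.49, 0.94, 0.75]]
40 0 -0.2 [[-0.25, -0.62, 2.05, 0.04, 1.02, 1.51], [-0.24, -0.38, 2.02, 0.04, 0.8, 1.51], [-0.42, -0.4, 2.04, 0.19, 0.83, 1.27], [-0.55, -0.26, 1.93, 0.3, 0.83, 1.09]]
40 1 0 [[-0.4, -0.6, 2.03, 0.29, 1.07, -2.03], [-0.34, -0.36, 2.01, 0.29, 0.85, -2.03], [-0.52, -0.36, 2.01, 0.41, 0.91, -2.25], [-0.63, -0.21, 1.89, 0.49, 0.94, -2.39]]
40 1 -0.2 [[-0.25, -0.62, 2.05, 0.04, 1.02, -1.63], [-0.24, -0.38, 2.02, 0.04, 0.8, -1.63], [-0.42, -0.4, 2.04, 0.19, 0.83, -1.87], [-0.55, -0.26, 1.93, 0.3, 0.83, -2.05]]
```

```bash
sed -i 's/^H=.*/H=np.array([.7167,-.1835]); psi=-.058; ZG=.118/' lev.py
python3 - <<'E'
from lev import *
R=tool(-.1,np.radians(37),1)
bot.movep(tcp(grip(-.6),R,back=.2),R); bot.command_gripper(.65,20)
s=bot.sense(); print(s["tool_pos"],s["force"])
p,q=wrist(); save(p,'w3.png')
print("expected grip px",proj(q,[*grip(-.6),.12]),proj(q,[*grip(-.6),.145]))
for d in bot.spot_point("lever_grip",p)[:1]: print(d["location"],d["confidence"],proj(q,d["location"]))
print(bot.sense()["clock"])
E
```

```text
[ 0.5092 -0.0962  0.2628] [ 1.3914  0.8389 -0.3294]
expected grip px [281, 192] [281, 211]
[0.614, -0.105, 0.1191] 0.92 [283, 189]
17.8917
```

View pics/w3.png

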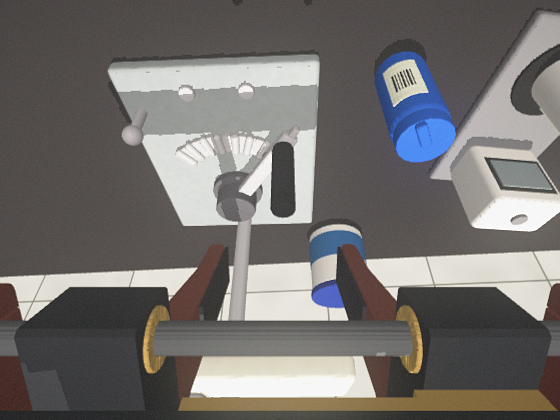

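The grip (283,145–215) lies centred between the fingers and the prediction matches it. The pin is at (132,132), in the far notch.

```bash
python3 - <<'E'
from lev import *
R=tool(-.1,np.radians(37),1)
bot.move_linear(tcp(grip(-.6),R),max_speed=.1); print("in",bot.sense()["force"])
bot.command_gripper(0.,20); s=bot.sense(); print(s["opening"],s["grip_force"],s["force"])
for a in np.arange(-.5,.61,.1):
    bot.move_linear(tcp(grip(a),R),max_speed=.07); s=bot.sense(); print(round(a,1),s["force"],round(s["opening"],2))
    if np.linalg.norm(s["force"])>40: print("abort"); break
E
```

```text
in [-0.8204  0.2362  0.0982]
0.29045864705578667 20.00019460916519 [-1.5818  1.0254  0.6538]
-0.5 [-6.6473  4.43    3.695 ] 0.29
-0.4 [-6.6005  3.6873  3.145 ] 0.29
-0.3 [-9.1446  2.9135  4.6196] 0.29
-0.2 [-7.1095  3.3604  3.4862] 0.29
-0.1 [-5.8407  0.5026  2.4157] 0.29
-0.0 [-3.2229  1.111   1.6366] 0.29
0.1 [-0.0504  0.9786  0.1829] 0.29
0.2 [-0.9929  2.1612 -0.1878] 0.29
0.3 [ 1.7335  0.2401 -1.4132] 0.29
0.4 [ 0.4023  0.6186 -0.0479] 0.29
0.5 [ 1.1358  2.9496 -0.2242] 0.29
0.6 [-0.1383  2.5299  0.7885] 0.29
```

```bash
python3 - <<'E'
from lev import *
R=tool(-.1,np.radians(37),1)
bot.command_gripper(.65); bot.hold(.2); bot.move_linear(tcp(grip(.6),R,back=.2),max_speed=.12); bot.hold(.2)
p,q=wrist(); save(p,'w4.png'); s=bot.sense(); print(s["clock"],s["force"])
for n,a in (("w",(p,q)),("s",None),("t",None)):
    if a is None: p=bot.snapshot({"s":"scene","t":"top"}[n]); q=p
    for t in ["lever_grip","lever_nose","marker","lever_hinge","jar","label","pad"]:
        for d in bot.spot_point(t,p)[:3]: print(n,t,np.array(d["location"]),round(d["confidence"],2),proj(q,d["location"]))
print("exp grip",grip(.6),proj(q,[*grip(.6),.12]))
E
```

```text
27.475 [0.1841 0.1635 0.0825]
w lever_grip [ 0.6083 -0.2458  0.1196] 0.85 [283, 191]
w lever_nose [ 0.5767 -0.2655  0.0496] 0.84 [262, 126]
w marker [ 0.5746 -0.2674  0.0228] 0.72 [261, 109]
w lever_hinge [ 0.7159 -0.1819  0.0292] 0.89 [334, 189]
w jar [ 0.5714  0.0313 -0.0016] 0.64 [527, 71]
w jar [ 0.6174 -0.174   0.0061] 0.38 [340, 124]
w label [0.5464 0.0213 0.0511] 0.55 [553, 77]
s lever_grip [ 0.6074 -0.2494  0.124 ] 0.75 [204, 261]
s lever_nose [ 0.5753 -0.2693  0.0477] 0.59 [195, 275]
s marker [ 0.5748 -0.2719  0.0199] 0.55 [195, 281]
s lever_hinge [ 0.7145 -0.1862  0.0302] 0.63 [248, 298]
s jar [ 0.4471  0.2051 -0.0004] 0.93 [297, 199]
s jar [0.5672 0.0266 0.0026] 0.88 [277, 239]
s jar [ 0.564   0.3321 -0.0024] 0.85 [345, 203]
s label [0.5504 0.361  0.0516] 0.91 [350, 186]
s label [0.4238 0.2263 0.0495] 0.78 [298, 183]
s label [0.61   0.1888 0.0672] 0.7 [326, 212]
s pad [0.588  0.2003 0.0161] 0.75 [322, 218]
t lever_grip [ 0.5536 -0.2027  0.0208] 0.3 [342, 223]
t marker [ 0.5753 -0.2686  0.0194] 0.36 [361, 216]
t lever_hinge [ 0.7187 -0.1849  0.035 ] 0.61 [336, 174]
t jar [0.4481 0.2089 0.0008] 0.68 [222, 257]
t jar [0.5615 0.3329 0.003 ] 0.67 [186, 225]
t jar [0.5807 0.202  0.016 ] 0.55 [223, 218]
t label [0.6113 0.1949 0.0644] 0.85 [223, 208]
t label [0.425  0.2287 0.0513] 0.62 [214, 265]
t label [0.5445 0.0224 0.052 ] 0.6 [276, 227]
t pad [0.582  0.1948 0.0187] 0.66 [225, 218]
t pad [ 0.5571 -0.2019  0.02  ] 0.37 [342, 222]
exp grip [ 0.6096 -0.248 ] [360, 204]
```

View pics/w4.png

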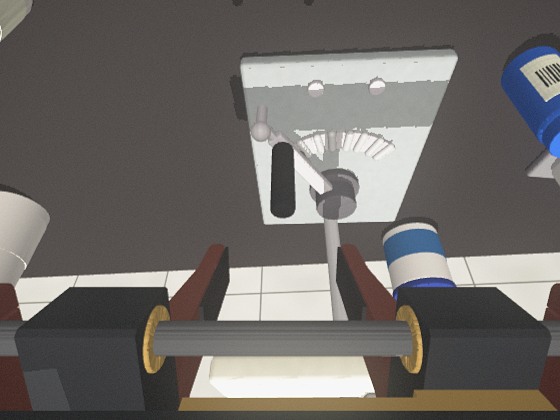

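The nose points at the pin at (262,128), about 3 mm off. The networks put the label on the scanner side, and the arm is clear of everything.

```bash
python3 -c "
from plant import bot
print(bot.job_done())"
```

```text
the job is handed in; nothing more can be done
None
```

I turned the jar so its label faces the scanner, threw the lever into the pin's notch, and handed the job in after about 28 s on the robot's clock; no verdict came back, but my last measurements had the label within 0.02 rad of the scanner and the nose about 3 mm from the pin.

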